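# Touch off the tart die and set its pin

### The arm

A 6-joint arm with a two-finger parallel gripper is mounted at the origin on the work surface. World frame = base frame: x ahead of the robot, y to its left, z up, the work surface at z = 0. Lengths are in mm, angles in rad, forces in N, time in s.
With the tool pointing down it reaches from about 250 to 725 mm from the base axis. Payload 9.7 kg.
Tool frame: the origin (TCP) lies at the very end of the fingers, on their centre line; the grasp point (between the pads) lies 19 mm behind it; z points along the fingers, y is the line along which they close (so a half turn about z gives the same grasp; the last joint's range is limited). The gripper opens to 85 mm and grips with 20 to 120 N. Pads are 22 mm wide; open, the fingers measure 114 mm over their backs; the gripper's body (76 mm by 85 mm) begins 54 mm behind the grasp point. The pads swing forward as they close: fully open they stand 13 mm farther back than shut.
Start: joints at [-1.246, 0.087, 0.176, 1.66, 0, 1.571], TCP at [175.513, -521.241, 231.284] pointing down, gripper open.
Joint ranges: [-3.13, 3.13], [-0.85, 1.81], [-1.15, 1.24], [-2.2, 2.28], [-1.44, 1.52], [-3.14, 3.14]. Speed limits (rad/s): [2.22, 2.22, 2.57, 3.14, 3.14, 3.14].

### API

Orientations are given as [roll, pitch, yaw] about the fixed x, y, z axes, in that order (R = Rz(yaw) Ry(pitch) Rx(roll)).
In Python, from plant import manip, optics, ticket gives the robot as it stands.
- The arm moves only by the shell command python3 -m inch 'ROWS' [FORCE]. ROWS is JSON, a list that holds one entry, the list of rows, each a list of 7 numbers: the opening, from -1 (shut) to 1 (fully open), then the shift along the tool's x, y, z scaled (see below), then the turn, a rotation vector about the tool's x, y, z scaled (see below). A call has 1 to 10 rows; each row shifts and turns the commanded pose from where the row before left it, along the tool's axes as they then stand; what a row does not reach is not made up. The controller multiplies each number of a shift by 0.04 m and each number of a turn by 0.15 rad. A row lasts 1/10 s, in which the tool goes at most 50 mm and 8.59 degrees, less where a joint would pass 70% of its speed; a pose out of reach is approached as far as the arm can. A call with a number of a shift or a turn outside -1 to 1 is refused whole. A call with a gripper value outside its range is refused whole. The fingers move at their own pace and stop on an object; FORCE is the grip in N (left out, the last holds). Time passes only in rows, so rows that do not move let the fingers close. It gives the time, the measured TCP pose, the force, the opening and the grip force at its end, in the units of the state.
- manip.observe(): the state, without advancing time (a new reading comes with each control period).
- optics.read_camera(name): name is "scene" or "top" or "wrist"; returns (picture, depth): 400x640x3 uint8, blue, green, red; 400x640 float32, mm along the optical axis (not along the pixel's ray), 0 where there is no reading.
- optics.calibration(name): a dict with "fx", "fy", "cx", "cy" (pixels), "cam_to_world" (4x4, takes a point from camera to world coordinates). Camera axes: x right, y up, looking along -z (the intrinsics and any distortion apply to the point x, -y, -z); pixel columns grow to the right and rows downward; lengths in mm; the calibration is good to about 2 mm. A picture is of the moment at which its call begins: read the wrist's pose just before it. calibration takes no time and is no camera call; for the wrist camera it gives the pose at the moment of the call.
- ticket.finish_job(): hands the job in; it is judged then, once.
The state is a dict: "clock": time; "qpos": joint angles; "dq": joint speeds; "joint_torque": joint torques, N m; "position": TCP position; "ee_rot": TCP orientation; "contact_force": force on the tool from outside, world axes, zero at the start; "ft_torque": the same for the moment, N m; "opening": finger opening in mm; "grasp_force": force on a finger pad.
Only numpy, scipy, OpenCV 4.12 (cv2) and the standard library are available. Lean on these libraries where they do the work, as an engineer would, in place of code of your own. Each camera call takes 0.05 s, during which the arm holds its last target. There are 200 camera calls.

### The job

Take the steel setting pin from its wooden stand and find out exactly where the cast tart die lies in its tray by touching the die's sides with the pin's shank, lightly and steadily, for about half a second each: first on the long side facing the robot near the end with the small bore, then on that same side near the other end, then on the middle of the short end next to the bore. Then put the pin upright into the bore, press it gently down until the knock-out is at the bottom, and leave it standing there. Never push or knock the die hard, and leave the cutter, ramekin and oil bottle where they are.

Things in the scene. Friction and masses are not known exactly. Their poses are not given: they have to be found in the camera images.
- pin: Setting pin, 90 mm long, 0.15 kg: round steel shank 14 mm thick and 60 mm long, 2 mm chamfer at the foot; above it a dark square head 26 x 26 mm, 30 mm high (60 to 90 mm above the foot: grip it at 75 mm, pads on two facing flats). Origin: centre of the foot; z up along the pin, x and y normal to the head's flats. Starts upright in the stand, foot 10 mm above the bench.
- stand: Fixed dark wooden block 60 x 60 x 35 mm with a 16 mm hole, 25 mm deep, in the middle of its top; holds the pin at the start. Origin: centre of its underside, on the bench.
- bed: Shallow steel tray fixed to the bench, in which the die lies: 108 mm (x) by 212 mm (y), floor 3 mm thick, rim 4 mm wide and 8 mm high above the bench. Origin: centre of its underside, on the bench; its x points away from the robot, its y to the robot's left, but for a yaw of up to 0.3 rad. The tray's pose does not tell the die's pose.
- die_place (a point): Mid-point of the tray's floor, fixed to the tray. The cast aluminium die lies about here: a block 64 (x) x 170 (y) x 36 mm high, top 39 mm above the bench, flat rigid sides, three 41 mm tart hollows on top. Its middle is up to 8 mm off this point in x and in y and it is turned up to 0.07 rad: not measured. It stays put under 25 N. Feel for it at 10 mm/s or slower.
- bore_place (a point): Where the bore's mouth would be if the die lay centred (fixed to the tray). The true bore is in the die: 20 mm in from its +y end face and 32 mm in from each long side, midway across; 16.7 mm wide, 1.8 mm chamfer at the mouth, mouth 39 mm above the bench. The knock-out closes it 10 mm down.
- knockout (a joint): Brass slug that slides down in the bore, m. 0 = up, as at the start (10 mm below the die's top); 0.012 = right down (22 mm below the die's top, 17 mm above the bench). Friction about 5 N, plus 60 N per m/s; no spring: it stays where it is pushed, and the pin's weight alone does not move it.
- cutter: Bystander: loose steel ring cutter, 72 mm across, 45 mm high. Origin at the centre of its underside.
- ramekin: Bystander: loose white ceramic ramekin, 72 mm across, 45 mm high. Origin at the centre of its underside.
- oil: Bystander: loose green glass oil bottle, 66 mm across, 200 mm high. Origin at the centre of its underside.
Mind the look-alikes: they are no part of the job. Of the things shaped like the pin, the steel one is meant.

How it is judged (in metres and radians):
On the way, in this order (a step that is already met when the one before it is completed fails the run):
1. pin touches the die's robot-facing long side near the bore end, lightly (0.8 to 14 N), for 0.3 s (contact force between pin and bed between 0.8 and 14 N and z of pin in the frame of bed below 0.036 m and x of pin in the frame of bed between -0.062 and -0.022 m and y of pin in the frame of bed between 0.015 and 0.092 m), for 0.3 s.
2. pin touches the same side near the other end, in the same way (contact force between pin and bed between 0.8 and 14 N and z of pin in the frame of bed below 0.036 m and x of pin in the frame of bed between -0.062 and -0.022 m and y of pin in the frame of bed between -0.092 and -0.015 m), for 0.3 s.
3. pin touches the middle of the end face next to the bore, in the same way (contact force between pin and bed between 0.8 and 14 N and z of pin in the frame of bed below 0.036 m and x of pin in the frame of bed between -0.032 and 0.032 m and y of pin in the frame of bed between 0.078 and 0.112 m), for 0.3 s.
At the end, for the whole second after the job is handed in: The pin stands in the die's bore, within 0.2 rad of upright, released and at rest, its foot on the knock-out, which is pushed down at least 10 of its 12 mm (value of joint knockout above 0.01 m and z of pin in the frame of bed below 0.0215 m and x of pin in the frame of bed between -0.02 and 0.02 m and y of pin in the frame of bed between 0.05 and 0.08 m and angle between pin's own z axis and vertical below 0.2 rad and linear speed of pin below 0.03 m/s and angular speed of pin below 1 rad/s); the robot touches nothing.
It fails at once if the pin presses on the die or tray with more than 25 N (contact force between pin and bed above 25 N).
It fails at once if the gripper or arm presses on the die or tray with more than 15 N (contact force between the arm and bed above 15 N).
It fails at once if a bystander is moved by more than 20 mm (distance of any of cutter, ramekin, oil from where it was at the start of the episode above 0.02 m).
It also fails if it takes over 72 s, if anything falls off the work surface, if the arm or the gripper's body presses on something with over 40 N, if the wrist force passes 120 N, or if a joint passes its speed limit or range.

## Working session

There is one attempt and no reset: what is moved stays moved. The work goes in short steps, Python scripts to look and compute and a shell command to move; the robot and the scene stay as the last step left them, time stands still between calls to the robot, and variables do not carry over. Pictures are saved under pics/ and viewed, at most 10 in all, crops included, and the job is handed in when it is done.

```bash
ls; mkdir -p pics; python3 - <<'E'
from plant import manip, optics, ticket
import cv2,numpy as np
s=manip.observe();print({k:np.round(v,3).tolist() for k,v in s.items()})
for n in ("top","scene"):
    p,d=optics.read_camera(n);cv2.imwrite(f"pics/{n}1.png",p);np.save(f"pics/{n}1.npy",d)
    c=optics.calibration(n);print(n,{k:np.round(v,3).tolist() for k,v in c.items()})
E
```

```text
pics
{'clock': 0.0, 'qpos': [-1.246, 0.087, 0.175, 1.66, -0.0, 1.571], 'dq': [-0.0, -0.001, 0.001, 0.0, -0.001, 0.0], 'joint_torque': [-0.002, -52.039, 46.481, 0.016, -0.0, 0.0], 'position': [175.434, -521.036, 230.58], 'ee_rot': [-3.14, 0.0, 0.325], 'contact_force': [0.156, -0.334, 0.276], 'ft_torque': [0.036, 0.031, -0.017], 'grasp_force': 0.0, 'opening': 85.405}
top {'fx': 421.42, 'fy': 421.42, 'cx': 318.558, 'cy': 200.197, 'cam_to_world': [[-0.016, 0.997, -0.081, 508.558], [-1.0, -0.016, 0.009, 29.811], [0.008, 0.081, 0.997, 1065.117], [0.0, 0.0, 0.0, 1.0]]}
scene {'fx': 472.654, 'fy': 472.654, 'cx': 318.417, 'cy': 197.134, 'cam_to_world': [[0.2, -0.554, 0.808, 1565.322], [0.98, 0.101, -0.173, -206.507], [0.014, 0.826, 0.563, 764.364], [0.0, 0.0, 0.0, 1.0]]}
```

View pics/top1.png

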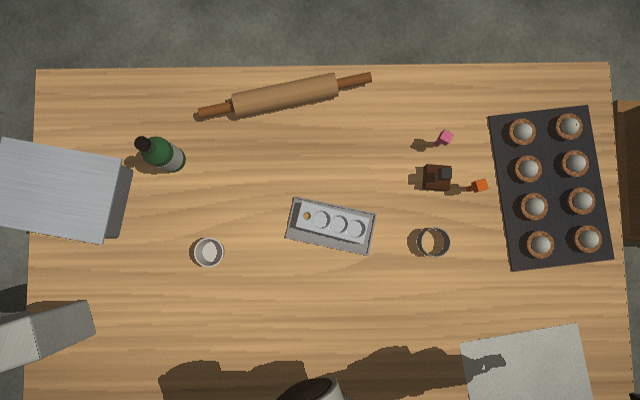

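View pics/scene1.png

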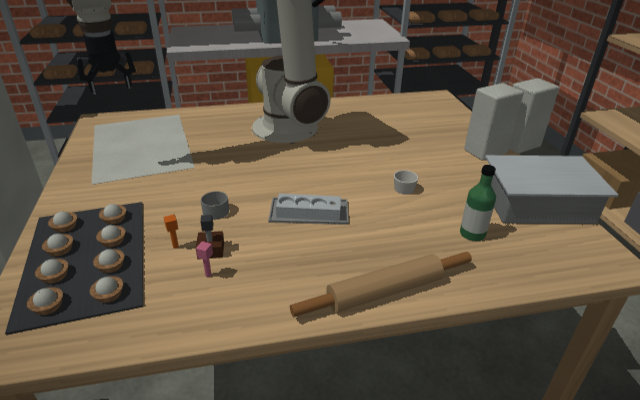

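Candidates: the steel pin with a dark head in the wooden stand, about (445,172) in top and (208,222) in scene. The pink pin is at (446,137) / (205,250) and the orange pin at (481,185) / (171,222). Only the first has a bare steel shank and dark head and stands in the stand. I'll confirm it in a crop.

```bash
cat > h.py <<'E'
import numpy as np,cv2
from plant import manip, optics, ticket
def ray(c,u,v):
    T=np.array(c["cam_to_world"]);d=np.array([(u-c["cx"])/c["fx"],-(v-c["cy"])/c["fy"],-1.])
    return T[:3,3],T[:3,:3]@d
def onz(c,u,v,z):
    o,d=ray(c,u,v);return o+d*(z-o[2])/d[2]
def tri(c1,p1,c2,p2):
    o1,d1=ray(c1,*p1);o2,d2=ray(c2,*p2)
    s=np.linalg.lstsq(np.c_[d1,-d2],o2-o1,rcond=None)[0]
    a,b=o1+d1*s[0],o2+d2*s[1];return (a+b)/2,np.linalg.norm(a-b)
def proj(c,P):
    q=np.linalg.inv(np.array(c["cam_to_world"]))@np.r_[P,1];return c["cx"]-c["fx"]*q[0]/q[2],c["cy"]+c["fy"]*q[1]/q[2]
E
python3 - <<'E'
from h import *
a=cv2.imread("pics/scene1.png")[195:295,145:245];b=cv2.imread("pics/top1.png")[120:200,405:495]
b2=cv2.imread("pics/top1.png")[185:265,275:385]
r=lambda i,w,h:cv2.resize(i,(w,h),interpolation=cv2.INTER_CUBIC)
cv2.imwrite("pics/crop1.png",np.vstack([np.hstack([r(a,300,300),r(b,338,300)]),r(b2,638,300*1)[:, :638]]))
c=optics.calibration("top");s=optics.calibration("scene")
print("pin",tri(c,(445,171),s,(207,219)),onz(c,445,171,100))
for n,p in dict(stand=(437,178),bore=(307,216)).items(): print(n,onz(c,*p,37))
for p in [(294,197),(376,213),(368,255),(285,238)]: print("tray",onz(c,*p,8))
for n,p in dict(cutter=(431,242),ram=(208,252)).items(): print(n,onz(c,*p,45))
print(onz(c,446,137,90),onz(c,481,185,90))
d=np.load("pics/top1.npy");print(d[171,445],d[216,330],d[137,446])
E
```

```text
pin (array([ 650.76969144, -274.2982105 ,   97.81512731]), np.float64(1.4056264567573595)) [ 650.5122708  -272.88296225  100.        ]
stand [ 642.68551085 -272.17575694   37.        ]
bore [554.18445947  49.34510431  37.        ]
tray [603.83371352  81.93388362   8.        ]
tray [ 560.23001368 -123.57483147    8.        ]
tray [ 455.80107752 -100.73312079    8.        ]
tray [501.40841195 105.59210124   8.        ]
cutter [ 486.24576106 -249.18779262   45.        ]
ram [471.23312389 287.92584684  45.        ]
[ 732.73591369 -281.68467208   90.        ] [ 617.7245589  -358.93814845   90.        ]
977.6415 1026.7667 991.8832
```

View pics/crop1.png

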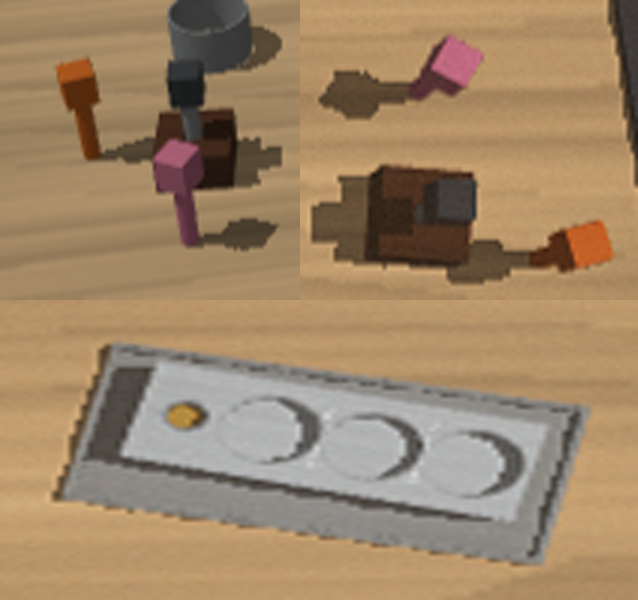

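The crop confirms it. The dark square head on a grey steel shank stands in the brown block, and the pink and orange pins stand outside it. The brass bore is at the left (+y) end of the die.

```bash
cat >> h.py <<'E'
from scipy.spatial.transform import Rotation as Ro
def pose():
    s=manip.observe();return np.array(s["position"]),Ro.from_euler("xyz",s["ee_rot"])
def go(P,yaw=None,R=None):
    "total tool-frame numbers (row units) from here to P with tool down at yaw"
    p,r=pose();R=R or Ro.from_euler("xyz",[np.pi,0,yaw])
    print("shift/40 total",np.round(r.inv().apply(np.array(P)-p)/40,3),"turn/.15",np.round((r.inv()*R).as_rotvec()/.15,3))
E
python3 - <<'E'
from h import *
c=np.array(optics.calibration("wrist")["cam_to_world"]);p,r=pose()
T=np.eye(4);T[:3,:3]=r.as_matrix();T[:3,3]=p
print(np.round(np.linalg.inv(T)@c,3),optics.calibration("wrist")["fx"])
go([600,-273,260],0.0)
go([600,-273,260],0.325)
E
```

```text
[[-0.00000e+00  9.61000e-01  2.75000e-01  7.06650e+01]
 [ 1.00000e+00  1.00000e-03 -0.00000e+00 -2.24000e-01]
 [-1.00000e-03  2.75000e-01 -9.61000e-01 -1.42354e+02]
 [ 0.00000e+00  0.00000e+00  0.00000e+00  1.00000e+00]] 332.3987705956862
shift/40 total [12.038 -2.491 -0.731] turn/.15 [-8.000e-03  1.000e-03  2.165e+00]
shift/40 total [12.038 -2.491 -0.731] turn/.15 [-0.008  0.    -0.001]
```

```bash
python3 -m inch '[[[1,1,-0.2,-0.1,0,0,0],[1,1,-0.2,-0.1,0,0,0],[1,1,-0.2,-0.1,0,0,0],[1,1,-0.2,-0.1,0,0,0],[1,1,-0.2,-0.1,0,0,0],[1,1,-0.2,-0.1,0,0,0],[1,1,-0.2,-0.1,0,0,0],[1,1,-0.2,0,0,0,0],[1,1,-0.2,0,0,0,0],[1,1,-0.2,0,0,0,0]]]'
python3 -m inch '[[[1,1,-0.2,0,0,0,0],[1,1,-0.2,0,0,0,0],[1,0,0,0,0,0,0.7],[1,0,0,0,0,0,0.7],[1,0,0,0,0,0,0.7],[1,0,0,0,0,0,0],[1,0,0,0,0,0,0]]]'
python3 - <<'E'
from h import *
c=optics.calibration("wrist");p,d=optics.read_camera("wrist");cv2.imwrite("pics/w1.png",p);np.save("pics/w1.npy",d)
import pickle;pickle.dump(c,open("pics/w1.pkl","wb"))
print(pose()[0],manip.observe()["ee_rot"],proj(c,[650,-273,100]))
E
```

```text
clock: 1.1
position: [530.3, -316.6, 258.9]
ee_rot: [-3.141, 0.0, 0.325]
contact_force: [-0.0, -0.9, 0.8]
opening: 85.6
grasp_force: 0.0
clock: 1.8
position: [599.7, -277.1, 258.9]
ee_rot: [-3.141, 0.001, 0.013]
contact_force: [-0.2, -0.4, 0.5]
opening: 85.4
grasp_force: 0.0
[ 599.69376668 -277.12674328  259.06533905] [-3.14142373e+00  3.43129266e-04  1.25278769e-02] (np.float64(315.09207357811437), np.float64(121.7584069254154))
```

View pics/w1.png

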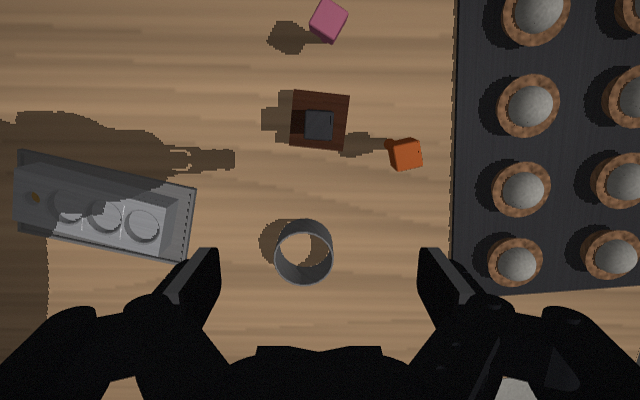

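The wrist view shows the steel pin's head at (319,124) in the stand at (319,120). The orange pin is at (405,154), the pink one at (328,20) and the cutter at (303,252). Next I measure the head's top face.

```bash
cat >> h.py <<'E'
def top_face(c,d,zlo,zhi,xy,rad):
    "rect of points by depth with world z in range near xy"
    v,u=np.mgrid[:400,:640];T=np.array(c["cam_to_world"])
    P=np.stack([(u-c["cx"])/c["fx"]*d,-(v-c["cy"])/c["fy"]*d,-d],-1)@T[:3,:3].T+T[:3,3]
    m=(d>0)&(P[...,2]>zlo)&(P[...,2]<zhi)&(np.hypot(P[...,0]-xy[0],P[...,1]-xy[1])<rad)
    q=P[m].astype(np.float32);r=cv2.minAreaRect(q[:,:2]);return r,np.median(q[:,2]),len(q),m
E
python3 - <<'E'
from h import *;import pickle
c=pickle.load(open("pics/w1.pkl","rb"));d=np.load("pics/w1.npy");img=cv2.imread("pics/w1.png")
r,z,n,m=top_face(c,d,90,110,(650,-273),40);print("depth rect",r,z,n)
cs=cv2.findContours(m.astype(np.uint8),0,1)[0];k=max(cs,key=cv2.contourArea);uv=cv2.minAreaRect(k);print("px",uv)
print("on plane",onz(c,*uv[0],z))
t=optics.calibration("top");dt=np.load("pics/top1.npy");rt=top_face(t,dt,85,115,(650,-273),30);print("top",rt[:3])
kt=np.argwhere(rt[3]).mean(0)[::-1];print("tri",kt,tri(c,uv[0],t,kt))
E
```

```text
Traceback (most recent call last):
  File "h.py", line 26, in top_face
    q=P[m].astype(np.float32);r=cv2.minAreaRect(q[:,:2]);return r,np.median(q[:,2]),len(q),m
                                ~~~~~~~~~~~~~~~^^^^^^^^^
cv2.error: OpenCV(4.12.0) /io/opencv/modules/imgproc/src/convhull.cpp:143: error: (-215:Assertion failed) total >= 0 && (depth == CV_32F || depth == CV_32S) in function 'convexHull'
```

```bash
sed -i 's/q=P\[m\].astype(np.float32);r=cv2.minAreaRect(q\[:,:2\])/q=P[m].astype(np.float32);r=cv2.minAreaRect(q[:,:2].copy()) if len(q) else None/' h.py
python3 - <<'E'
from h import *;import pickle
c=pickle.load(open("pics/w1.pkl","rb"));d=np.load("pics/w1.npy");img=cv2.imread("pics/w1.png")
print(d[118:132:3,312:328:4], img[124,319],img[110,300])
r,z,n,m=top_face(c,d,85,115,(650,-273),40);print("depth rect",r,z,n)
# colour mask of head
roi=np.zeros((400,640),bool);roi[90:152,290:350]=1
hsv=cv2.cvtColor(img,cv2.COLOR_BGR2HSV);h=(roi&(hsv[...,1]<60)&(hsv[...,2]<110)).astype(np.uint8)
k=max(cv2.findContours(h,0,1)[0],key=cv2.contourArea);uv=cv2.minAreaRect(k);print("colour",uv,cv2.contourArea(k))
print(np.array([onz(c,*p,99)[:2] for p in cv2.boxPoints(uv)]),onz(c,*uv[0],99))
t=optics.calibration("top");dt=np.load("pics/top1.npy");rt=top_face(t,dt,80,120,(650,-273),40);print("top",rt[:3])
E
```

```text
[[293.5317  294.92886 296.0555  295.15363]
 [295.1757  295.14374 295.03827 294.95078]
 [295.65826 295.95148 295.7514  296.22   ]
 [297.02625 297.6575  296.86557 296.75357]
 [296.92596 296.0404  298.61014 297.18207]] [51 48 49] [11 16 28]
depth rect ((646.6213989257812, -275.80517578125), (25.980327606201172, 26.139083862304688), 86.70685577392578) 99.699005 862
colour ((318.2588806152344, 124.61727142333984), (28.8027286529541, 29.933549880981445), 3.814074993133545) 798.5
[[ 634.89679221 -262.11327848]
 [ 661.08038944 -263.8862119 ]
 [ 659.75186276 -289.26268667]
 [ 633.49384629 -288.11194991]] [ 647.46561907 -275.84232656   99.        ]
top (((645.9436645507812, -275.27777099609375), (25.655052185058594, 25.402467727661133), 87.38600158691406), np.float32(98.60097), 152)
```

```bash
python3 - <<'E'
from h import *
go([646.5,-275.7,180],-0.058)
E
```

```text
shift/40 total [ 1.171 -0.021  1.976] turn/.15 [-0.001  0.002  0.47 ]
```

```bash
python3 -m inch '[[[1,0.6,0,0.7,0,0,0],[1,0.57,-0.02,0.7,0,0,0],[1,0,0,0.58,0,0,0.47],[1,0,0,0,0,0,0],[1,0,0,0,0,0,0]]]' 100
python3 - <<'E'
from h import *
go([646.5,-275.7,65],-0.058)
c=optics.calibration("wrist");p,d=optics.read_camera("wrist")
r=top_face(c,d,85,115,(646,-275),25);print(r[:3])
E
```

```text
clock: 2.35
position: [646.1, -275.9, 180.6]
ee_rot: [-3.141, 0.0, -0.058]
contact_force: [0.1, 0.2, 0.5]
opening: 85.5
grasp_force: 0.0
shift/40 total [ 0.01  -0.004  2.891] turn/.15 [-0.001  0.003 -0.   ]
(((646.7543334960938, -275.78204345703125), (25.81831932067871, 26.671573638916016), 86.41117858886719), np.float32(99.51244), 1435)
```

```bash
python3 -m inch '[[[1,0.01,0,0.8,0,0,0],[1,0,0,0.8,0,0,0],[1,0,0,0.7,0,0,0],[1,0,0,0.4,0,0,0],[1,0,0,0.19,0,0,0],[1,0,0,0,0,0,0],[-1,0,0,0,0,0,0],[-1,0,0,0,0,0,0],[-1,0,0,0,0,0,0],[-1,0,0,0,0,0,0]]]' 100
python3 -m inch '[[[-1,0,0,0,0,0,0],[-1,0,0,0,0,0,0],[-1,0,0,0,0,0,0]]]'
```

```text
clock: 3.4
position: [647.2, -275.9, 65.2]
ee_rot: [3.141, -0.001, -0.061]
contact_force: [-0.4, 0.1, 0.9]
opening: 28.2
grasp_force: 0.0
clock: 3.7
position: [647.4, -276.0, 65.3]
ee_rot: [3.141, -0.001, -0.061]
contact_force: [0.4, -1.6, 6.3]
opening: 24.8
grasp_force: 98.0
```

```bash
python3 -m inch '[[[-1,0,0,-0.3,0,0,0],[-1,0,0,-0.7,0,0,0],[-1,0,0,-0.9,0,0,0],[-1,-1,0,-0.5,0,0,0],[-1,-1,0,0,0,0,0],[-1,-1,0,0,0,0,0],[-1,0,0,0,0,0,0],[-1,0,0,0,0,0,0]]]'
python3 - <<'E'
from h import *
t=optics.calibration("top");dt=np.load("pics/top1.npy")
r=top_face(t,dt,31,48,(530,-9),110);print("die",r[:3]); print(cv2.boxPoints(r[0]))
r=top_face(t,dt,4,15,(530,-9),130);print("tray rim?",r[:3])
E
```

```text
clock: 4.5
position: [526.5, -268.6, 161.2]
ee_rot: [3.142, -0.001, -0.061]
contact_force: [-0.1, 0.2, -1.7]
opening: 24.7
grasp_force: 99.0
die (((537.851806640625, -11.777191162109375), (170.36231994628906, 64.03596496582031), 74.614501953125), np.float32(38.065155), 1164)
[[ 484.38168   -85.41092 ]
 [ 546.12274  -102.40044 ]
 [ 591.3219     61.856537]
 [ 529.5809     78.846054]]
tray rim? (((516.1677856445312, -2.7649078369140625), (247.26702880859375, 212.9009246826172), 59.776702880859375), np.float32(5.963643), 704)
```

```bash
cat >> h.py <<'E'
C=np.array([537.9,-11.8]);Y=-0.2686
def D(x,y,z): 
    e=Ro.from_euler("z",Y).apply([x,y,0]);return np.r_[C+e[:2],z]
E
python3 - <<'E'
from h import *
print(D(-52,60,130));go(D(-52,60,130),Y)
E
```

```text
[503.68745825  59.84846116 130.        ]
shift/40 total [-1.074 -8.16   0.779] turn/.15 [ 0.    -0.003  1.382]
```

```bash
python3 -m inch '[[[-1,-0.13,-1,0,0,0,0],[-1,-0.13,-1,0,0,0,0],[-1,-0.13,-1,0,0,0,0],[-1,-0.13,-1,0,0,0,0],[-1,-0.13,-1,0,0,0,0],[-1,-0.13,-1,0.2,0,0,0],[-1,-0.13,-1,0.3,0,0,0],[-1,-0.16,-1,0.28,0,0,0],[-1,0,-0.16,0,0,0,0.69],[-1,0,0,0,0,0,0.69]]]'
python3 -m inch '[[[-1,0,0,0,0,0,0],[-1,0,0,0,0,0,0]]]'
python3 - <<'E'
from h import *
go(D(-52,60,70),Y)
c=optics.calibration("wrist");p,d=optics.read_camera("wrist");cv2.imwrite("pics/w2.png",p);np.save("pics/w2.npy",d)
r=top_face(c,d,30,46,(538,-12),105);print("die",r[:3])
E
```

```text
clock: 5.5
position: [497.3, -39.7, 130.3]
ee_rot: [-3.065, 0.011, -0.122]
contact_force: [0.7, -0.1, -2.4]
opening: 25.0
grasp_force: 99.4
clock: 5.7
position: [497.2, -41.2, 130.5]
ee_rot: [-3.066, 0.01, -0.125]
contact_force: [0.2, 0.5, -2.1]
opening: 25.1
grasp_force: 99.5
shift/40 total [-0.137 -2.405  1.699] turn/.15 [-0.497  0.105  0.956]
die (((538.2821044921875, -11.268775939941406), (170.72457885742188, 64.48255157470703), 74.54564666748047), np.float32(38.629395), 14284)
```

View pics/w2.png

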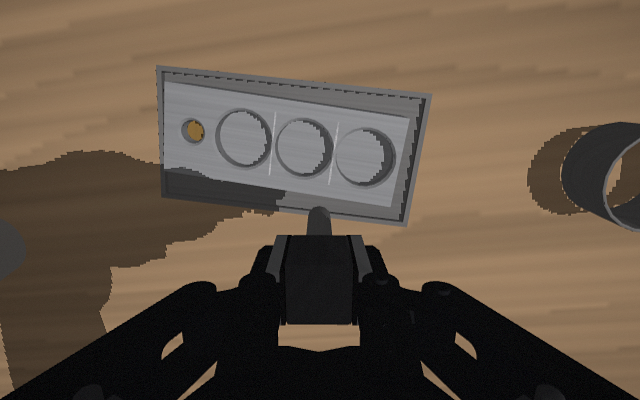

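The picture shows the pin held at (320,225), with the die's bore at (193,130) at the +y end. The die pose agrees between both cameras. The fast move left a small tilt, so I correct it first.

```bash
sed -i 's/C=np.array.*/C=np.array([538.1,-11.5]);Y=-0.269/' h.py
python3 -m inch '[[[-1,0,0,0,-0.17,0.035,0.32],[-1,0,0,0,-0.17,0.035,0.32],[-1,0,0,0,-0.16,0.035,0.32],[-1,0,0,0,0,0,0],[-1,0,0,0,0,0,0],[-1,0,0,0,0,0,0]]]'
python3 - <<'E'
from h import *
print(manip.observe()["ee_rot"]);go(D(-52,60,90),Y)
E
```

```text
clock: 6.35
position: [487.8, -89.1, 130.4]
ee_rot: [-3.105, 0.002, -0.201]
contact_force: [0.6, 0.1, -1.5]
opening: 24.8
grasp_force: 99.4
[-3.10504469e+00  1.97080167e-03 -2.00542071e-01]
shift/40 total [-0.347 -3.696  1.147] turn/.15 [-0.243  0.021  0.456]
```

```bash
python3 - <<'E'
from h import *
s=manip.observe();print(np.round(s["qpos"],3),np.round(s["dq"],3))
E
python3 -m inch '[[[-1,0,0,0,0,0,0],[-1,0,0,0,0,0,0]]]'
```

```text
[-0.202 -0.055 -0.163  1.465  0.037  3.141] [ 0.007  0.002 -0.    -0.001  0.001  0.001]
clock: 6.55
position: [487.9, -88.8, 130.3]
ee_rot: [-3.105, 0.002, -0.2]
contact_force: [-0.4, -0.1, -1.8]
opening: 24.7
grasp_force: 99.4
```

The drift came from joint 6 being at its limit (3.14). I'll use tool yaw Y+π/2 instead, with tool x along the die's +y and tool y along the die's +x.

```bash
python3 -m inch '[[[-1,0,0,0,0,0,-0.9],[-1,0,0,0,0,0,-0.9],[-1,0,0,0,0,0,-0.9],[-1,0,0,0,0,0,-0.9],[-1,0,0,0,0,0,-0.9],[-1,0,0,0,0,0,-0.9],[-1,0,0,0,0,0,-0.9],[-1,0,0,0,0,0,-0.9],[-1,0,0,0,0,0,-0.9],[-1,0,0,0,0,0,-0.9]]]'
python3 -m inch '[[[-1,0,0,0,0,0,-0.9],[-1,0,0,0,0,0,0],[-1,0,0,0,0,0,0]]]'
python3 - <<'E'
from h import *
s=manip.observe();print(s["ee_rot"],np.round(s["qpos"],3))
go(D(-52,60,90),Y+np.pi/2)
E
```

```text
clock: 7.55
position: [487.9, -88.8, 130.3]
ee_rot: [-3.132, -0.035, 1.155]
contact_force: [0.0, 0.3, -2.6]
opening: 24.8
grasp_force: 99.4
clock: 7.85
position: [487.8, -88.9, 130.3]
ee_rot: [-3.136, -0.036, 1.281]
contact_force: [-0.1, -0.0, -1.8]
opening: 24.8
grasp_force: 99.4
[-3.13615133 -0.03603473  1.28075405] [-0.201 -0.055 -0.163  1.465  0.036  1.66 ]
shift/40 total [ 3.647 -0.674  1.144] turn/.15 [-0.034 -0.241 -0.14 ]
```

```bash
python3 -m inch '[[[-1,0,0,0,-0.034,-0.241,-0.14],[-1,0,-0.3,0,0,0,0],[-1,0,-0.3,0,0,0,0],[-1,0.6,0,0,0,0,0],[-1,0.7,0,0.1,0,0,0],[-1,0.7,0,0.2,0,0,0],[-1,0.7,0,0.3,0,0,0],[-1,0.7,0,0.3,0,0,0],[-1,0.29,0,0.1,0,0,0],[-1,0,0,0,0,0,0]]]'
python3 -m inch '[[[-1,0,0,0,0,0,0],[-1,0,0,0,0,0,0]]]'
python3 - <<'E'
from h import *
s=manip.observe();print(s["ee_rot"],np.round(s["qpos"],3))
go(D(-49,60,70),Y+np.pi/2)
E
```

```text
clock: 8.85
position: [502.6, 60.6, 89.9]
ee_rot: [-3.141, 0.0, 1.306]
contact_force: [-0.2, -0.5, -0.6]
opening: 24.8
grasp_force: 99.4
clock: 9.05
position: [503.3, 58.8, 91.0]
ee_rot: [3.141, -0.0, 1.304]
contact_force: [-0.5, -0.1, -1.6]
opening: 25.0
grasp_force: 99.4
[ 3.14058552e+00 -1.44983868e-04  1.30420052e+00] [ 0.116 -0.025 -0.209  1.385 -0.     1.954]
shift/40 total [0.037 0.08  0.526] turn/.15 [ 0.007 -0.001  0.016]
```

```bash
python3 -m inch '[[[-1,0.03,0.08,0.2,0,0,0],[-1,0,0,0.2,0,0,0],[-1,0,0,0.12,0,0,0],[-1,0,0,0,0,0,0],[-1,0,0,0,0,0,0]]]'
python3 -m inch '[[[-1,0,0.02,0,0,0,0],[-1,0,0.02,0,0,0,0],[-1,0,0.02,0,0,0,0],[-1,0,0.02,0,0,0,0],[-1,0,0.02,0,0,0,0],[-1,0,0.02,0,0,0,0],[-1,0,0.02,0,0,0,0],[-1,0,0,0,0,0,0]]]'
```

```text
clock: 9.55
position: [506.6, 59.9, 69.3]
ee_rot: [-3.141, 0.0, 1.305]
contact_force: [-0.2, -0.7, -2.0]
opening: 25.0
grasp_force: 99.4
clock: 10.35
position: [512.3, 58.5, 69.5]
ee_rot: [3.141, 0.0, 1.305]
contact_force: [-0.2, -0.4, -1.2]
opening: 24.9
grasp_force: 99.4
```

```bash
python3 -m inch '[[[-1,0,0.015,0,0,0,0],[-1,0,0.015,0,0,0,0],[-1,0,0.015,0,0,0,0],[-1,0,0.015,0,0,0,0],[-1,0,0,0,0,0,0]]]'
python3 -m inch '[[[-1,0,0.012,0,0,0,0],[-1,0,0.012,0,0,0,0],[-1,0,0,0,0,0,0]]]'
```

```text
clock: 10.85
position: [514.6, 57.9, 69.5]
ee_rot: [3.141, 0.0, 1.305]
contact_force: [0.3, 0.5, -2.3]
opening: 25.2
grasp_force: 99.4
clock: 11.15
position: [515.5, 57.7, 69.5]
ee_rot: [3.141, 0.0, 1.305]
contact_force: [-0.4, -1.0, -1.6]
opening: 24.9
grasp_force: 99.4
```

```bash
python3 -m inch '[[[-1,0,0.012,0,0,0,0],[-1,0,0,0,0,0,0]]]'
python3 -m inch '[[[-1,0,0.012,0,0,0,0],[-1,0,0,0,0,0,0]]]'
```

```text
clock: 11.35
position: [515.9, 57.5, 69.5]
ee_rot: [3.141, 0.0, 1.306]
contact_force: [0.2, -0.2, -2.3]
opening: 24.8
grasp_force: 99.4
clock: 11.55
position: [516.3, 57.4, 69.5]
ee_rot: [3.141, 0.0, 1.306]
contact_force: [-0.1, 0.1, -2.1]
opening: 24.7
grasp_force: 99.4
```

```bash
for i in 1; do python3 -m inch '[[[-1,0,0.01,0,0,0,0],[-1,0,0,0,0,0,0]]]'; done
python3 -m inch '[[[-1,0,0.01,0,0,0,0],[-1,0,0,0,0,0,0]]]'
python3 -m inch '[[[-1,0,0.01,0,0,0,0],[-1,0,0,0,0,0,0]]]'
```

```text
clock: 11.75
position: [516.5, 57.4, 69.4]
ee_rot: [-3.141, -0.0, 1.306]
contact_force: [-1.1, 0.9, -1.4]
opening: 24.7
grasp_force: 99.5
clock: 11.95
position: [516.9, 57.4, 69.5]
ee_rot: [-3.141, -0.0, 1.306]
contact_force: [-3.1, 2.0, -0.4]
opening: 25.0
grasp_force: 99.5
clock: 12.15
position: [517.2, 57.3, 69.4]
ee_rot: [-3.141, -0.0, 1.306]
contact_force: [-4.1, 2.8, -0.1]
opening: 24.8
grasp_force: 99.6
```

```bash
python3 -m inch '[[[-1,0,0,0,0,0,0],[-1,0,0,0,0,0,0],[-1,0,0,0,0,0,0],[-1,0,0,0,0,0,0],[-1,0,0,0,0,0,0],[-1,0,0,0,0,0,0]]]'
python3 - <<'E'
from h import *
s=manip.observe();print(s["position"],s["ee_rot"],s["contact_force"])
E
python3 -m inch '[[[-1,0,-0.1,0,0,0,0],[-1,0,-0.2,0,0,0,0],[-1,0,0,0,0,0,0]]]'
```

```text
clock: 12.75
position: [517.2, 57.3, 69.5]
ee_rot: [-3.141, -0.0, 1.306]
contact_force: [-2.9, 3.0, -0.8]
opening: 24.7
grasp_force: 99.6
[517.17659963  57.3213326   69.47363661] [-3.14108693e+00 -2.21893432e-04  1.30575334e+00] [-2.86586897  2.95188372 -0.7910401 ]
clock: 13.05
position: [505.3, 60.3, 69.6]
ee_rot: [3.141, 0.0, 1.306]
contact_force: [0.7, -0.1, -2.2]
opening: 24.7
grasp_force: 99.3
```

```bash
python3 -m inch '[[[-1,-0.4,0,0,0,0,0],[-1,-0.6,0,0,0,0,0],[-1,-0.6,0,0,0,0,0],[-1,-0.6,0,0,0,0,0],[-1,-0.5,0,0,0,0,0],[-1,-0.3,0,0,0,0,0],[-1,0,0,0,0,0,0],[-1,0,0,0,0,0,0]]]'
python3 - <<'E'
from h import *
e=Ro.from_euler("z",-Y)
f=lambda p:e.apply(np.r_[np.array(p)[:2]-C,0])
print("t1",f([517.18,57.32]),"now",f(pose()[0]))
E
python3 -m inch '[[[-1,0,0.02,0,0,0,0],[-1,0,0.02,0,0,0,0],[-1,0,0.02,0,0,0,0],[-1,0,0.02,0,0,0,0],[-1,0,0.02,0,0,0,0],[-1,0,0.02,0,0,0,0],[-1,0,0.02,0,0,0,0],[-1,0,0.02,0,0,0,0],[-1,0,0.02,0,0,0,0],[-1,0,0,0,0,0,0]]]'
```

```text
clock: 13.85
position: [474.6, -55.7, 69.6]
ee_rot: [3.141, -0.0, 1.305]
contact_force: [-0.1, 0.0, -1.8]
opening: 24.9
grasp_force: 99.3
t1 [-38.45777868  60.7851796    0.        ] now [-49.50736132 -59.48067563   0.        ]
clock: 14.85
position: [481.5, -57.5, 69.5]
ee_rot: [3.141, 0.0, 1.305]
contact_force: [0.5, 0.6, -1.7]
opening: 24.9
grasp_force: 99.3
```

```bash
python3 -m inch '[[[-1,0,0.015,0,0,0,0],[-1,0,0.015,0,0,0,0],[-1,0,0,0,0,0,0]]]'
python3 -m inch '[[[-1,0,0.012,0,0,0,0],[-1,0,0.012,0,0,0,0],[-1,0,0,0,0,0,0]]]'
python3 -m inch '[[[-1,0,0.01,0,0,0,0],[-1,0,0,0,0,0,0]]]'
python3 -m inch '[[[-1,0,0.01,0,0,0,0],[-1,0,0,0,0,0,0]]]'
```

```text
clock: 15.15
position: [482.6, -57.8, 69.5]
ee_rot: [3.141, 0.0, 1.306]
contact_force: [-0.7, 0.4, -2.1]
opening: 25.1
grasp_force: 99.3
clock: 15.45
position: [483.5, -58.0, 69.5]
ee_rot: [3.141, 0.0, 1.306]
contact_force: [-0.4, -0.5, -1.1]
opening: 25.1
grasp_force: 99.3
clock: 15.65
position: [483.9, -58.1, 69.5]
ee_rot: [3.141, 0.0, 1.306]
contact_force: [0.1, 0.9, -2.2]
opening: 24.7
grasp_force: 99.3
clock: 15.85
position: [484.3, -58.2, 69.5]
ee_rot: [3.141, 0.0, 1.306]
contact_force: [0.4, -0.3, -2.0]
opening: 24.8
grasp_force: 99.3
```

```bash
python3 -m inch '[[[-1,0,0.01,0,0,0,0],[-1,0,0,0,0,0,0]]]'
python3 -m inch '[[[-1,0,0.01,0,0,0,0],[-1,0,0,0,0,0,0]]]'
python3 -m inch '[[[-1,0,0.01,0,0,0,0],[-1,0,0,0,0,0,0]]]'
```

```text
clock: 16.05
position: [484.5, -58.3, 69.5]
ee_rot: [-3.141, 0.0, 1.305]
contact_force: [-0.6, 0.2, -1.8]
opening: 24.4
grasp_force: 99.3
clock: 16.25
position: [484.8, -58.4, 69.4]
ee_rot: [-3.141, 0.0, 1.305]
contact_force: [-1.4, -0.0, -0.8]
opening: 24.9
grasp_force: 99.4
clock: 16.45
position: [485.0, -58.6, 69.4]
ee_rot: [-3.141, 0.0, 1.305]
contact_force: [-4.0, 0.2, -0.3]
opening: 24.7
grasp_force: 99.6
```

```bash
python3 -m inch '[[[-1,0,0,0,0,0,0],[-1,0,0,0,0,0,0],[-1,0,0,0,0,0,0],[-1,0,0,0,0,0,0],[-1,0,0,0,0,0,0],[-1,0,0,0,0,0,0]]]'
python3 - <<'E'
from h import *
s=manip.observe();p2=np.array(s["position"]);print(p2,s["ee_rot"],s["contact_force"])
p1=np.array([517.18,57.32]);d=p1-p2[:2];print("yaw",-np.arctan2(d[0],d[1]))
E
python3 -m inch '[[[-1,0,-0.2,0,0,0,0],[-1,0,-0.3,0,0,0,0],[-1,0,0,-0.6,0,0,0],[-1,0,0,-0.6,0,0,0],[-1,0,0,-0.3,0,0,0],[-1,0,0,0,0,0,0]]]'
```

```text
clock: 17.05
position: [485.2, -58.6, 69.4]
ee_rot: [-3.141, 0.0, 1.305]
contact_force: [-6.0, -1.5, -0.1]
opening: 24.9
grasp_force: 99.6
[485.18820551 -58.58398764  69.43350862] [-3.14134360e+00  2.71540882e-04  1.30545517e+00] [-5.95872609 -1.54388802 -0.13928728]
yaw -0.26931405544753184
clock: 17.65
position: [466.9, -53.2, 131.3]
ee_rot: [3.138, -0.001, 1.306]
contact_force: [0.6, 0.0, -2.4]
opening: 25.0
grasp_force: 99.4
```

```bash
sed -i 's/^C=.*/C=np.array([538.1,-11.5]);Y=-0.2693\nf=lambda p:Ro.from_euler("z",-Y).apply(np.r_[np.array(p)[:2]-C,0])/' h.py
python3 - <<'E'
from h import *
print(f(pose()[0]));go(D(-0.2,104,100),Y+np.pi/2)
E
```

```text
[-57.56773001 -59.18404105   0.        ]
shift/40 total [4.073 1.448 0.791] turn/.15 [ 0.026 -0.005  0.028]
```

```bash
python3 -m inch '[[[-1,0.5,0.18,0,0.02,0,0.02],[-1,0.6,0.21,0,0,0,0],[-1,0.6,0.21,0,0,0,0],[-1,0.6,0.21,0,0,0,0],[-1,0.6,0.21,0,0,0,0],[-1,0.6,0.21,0,0,0,0],[-1,0.57,0.22,0,0,0,0],[-1,0,0,0.3,0,0,0],[-1,0,0,0.49,0,0,0],[-1,0,0,0,0,0,0]]]'
python3 -m inch '[[[-1,0,0,0,0,0,0],[-1,0,0,0,0,0,0]]]'
python3 - <<'E'
from h import *
print(f(pose()[0]),manip.observe()["ee_rot"]);go(D(-0.2,100,70),Y+np.pi/2)
E
```

```text
clock: 18.65
position: [562.8, 87.9, 93.6]
ee_rot: [-3.133, 0.003, 1.303]
contact_force: [-0.4, -0.2, -2.5]
opening: 24.9
grasp_force: 99.3
clock: 18.85
position: [565.1, 88.0, 98.4]
ee_rot: [-3.14, -0.0, 1.302]
contact_force: [-0.7, -0.1, -1.0]
opening: 24.8
grasp_force: 99.3
[ -0.45289994 103.11024542   0.        ] [-3.13951785e+00 -2.33553983e-04  1.30203605e+00]
shift/40 total [-0.078  0.008  0.71 ] turn/.15 [-0.014 -0.002  0.004]
```

```bash
python3 -m inch '[[[-1,0,0.008,0.25,-0.014,0,0],[-1,0,0,0.25,0,0,0],[-1,0,0,0.21,0,0,0],[-1,0,0,0,0,0,0],[-1,0,0,0,0,0,0]]]'
python3 -m inch '[[[-1,-0.02,0,0,0,0,0],[-1,-0.02,0,0,0,0,0],[-1,-0.02,0,0,0,0,0],[-1,-0.02,0,0,0,0,0],[-1,-0.02,0,0,0,0,0],[-1,-0.02,0,0,0,0,0],[-1,-0.02,0,0,0,0,0],[-1,-0.02,0,0,0,0,0],[-1,0,0,0,0,0,0]]]'
python3 - <<'E'
from h import *
print(f(pose()[0]),manip.observe()["ee_rot"])
E
```

```text
clock: 19.35
position: [565.1, 88.2, 69.1]
ee_rot: [-3.14, 0.0, 1.303]
contact_force: [-0.0, -0.4, -1.4]
opening: 24.8
grasp_force: 99.3
clock: 20.25
position: [563.6, 82.0, 69.4]
ee_rot: [-3.141, 0.0, 1.302]
contact_force: [0.4, -0.1, -1.8]
opening: 24.9
grasp_force: 99.3
[-0.31949268 96.94040745  0.        ] [-3.14090844e+00  7.33499251e-05  1.30245753e+00]
```

Contact is expected at about 92.

```bash
python3 -m inch '[[[-1,-0.015,0,0,0,0,0],[-1,-0.015,0,0,0,0,0],[-1,-0.015,0,0,0,0,0],[-1,-0.015,0,0,0,0,0],[-1,0,0,0,0,0,0]]]'
python3 -m inch '[[[-1,-0.012,0,0,0,0,0],[-1,-0.012,0,0,0,0,0],[-1,0,0,0,0,0,0]]]'
python3 -m inch '[[[-1,-0.01,0,0,0,0,0],[-1,0,0,0,0,0,0]]]'
python3 -m inch '[[[-1,-0.01,0,0,0,0,0],[-1,0,0,0,0,0,0]]]'
```

```text
clock: 20.75
position: [563.0, 79.7, 69.4]
ee_rot: [-3.141, 0.0, 1.302]
contact_force: [-0.3, -0.7, -3.1]
opening: 24.7
grasp_force: 99.3
clock: 21.05
position: [562.7, 78.8, 69.4]
ee_rot: [-3.141, 0.0, 1.302]
contact_force: [0.3, -1.1, -1.6]
opening: 25.2
grasp_force: 99.3
clock: 21.25
position: [562.6, 78.4, 69.4]
ee_rot: [-3.141, 0.0, 1.302]
contact_force: [0.7, 0.3, -2.2]
opening: 25.1
grasp_force: 99.3
clock: 21.45
position: [562.5, 78.1, 69.4]
ee_rot: [-3.141, 0.0, 1.302]
contact_force: [-0.5, 0.9, -1.1]
opening: 24.6
grasp_force: 99.3
```

```bash
python3 -m inch '[[[-1,-0.01,0,0,0,0,0],[-1,0,0,0,0,0,0]]]'
python3 -m inch '[[[-1,-0.008,0,0,0,0,0],[-1,0,0,0,0,0,0]]]'
python3 -m inch '[[[-1,-0.008,0,0,0,0,0],[-1,0,0,0,0,0,0]]]'
```

```text
clock: 21.65
position: [562.5, 77.8, 69.4]
ee_rot: [-3.141, -0.0, 1.303]
contact_force: [0.5, 0.9, -2.2]
opening: 25.1
grasp_force: 99.3
clock: 21.85
position: [562.4, 77.7, 69.5]
ee_rot: [-3.141, -0.001, 1.303]
contact_force: [0.6, 2.6, -1.3]
opening: 24.7
grasp_force: 99.3
clock: 22.05
position: [562.5, 77.5, 69.6]
ee_rot: [-3.141, -0.001, 1.303]
contact_force: [0.8, 4.7, -0.2]
opening: 25.0
grasp_force: 99.4
```

```bash
python3 -m inch '[[[-1,0,0,0,0,0,0],[-1,0,0,0,0,0,0],[-1,0,0,0,0,0,0],[-1,0,0,0,0,0,0],[-1,0,0,0,0,0,0],[-1,0,0,0,0,0,0]]]'
python3 - <<'E'
from h import *
print(f(pose()[0]),manip.observe()["contact_force"],f([562.5,78.0]))
E
python3 -m inch '[[[-1,0.2,0,0,0,0,0],[-1,0,0,-0.3,0,0,0],[-1,0,0,-0.5,0,0,0],[-1,0,0,-0.3,0,0,0],[-1,0,0,0,0,0,0],[-1,0,0,0,0,0,0]]]'
python3 - <<'E'
from h import *
print(f(pose()[0]));go(D(-0.2,65.8,111),Y+np.pi/2)
E
```

```text
clock: 22.65
position: [562.4, 77.4, 69.5]
ee_rot: [-3.141, -0.001, 1.303]
contact_force: [0.6, 5.6, -0.0]
opening: 24.4
grasp_force: 99.5
[-0.21217631 92.18373151  0.        ] [ 0.64380431  5.62189259 -0.03687607] [-0.29151761 92.76596907  0.        ]
clock: 23.25
position: [564.5, 84.7, 113.4]
ee_rot: [-3.141, 0.0, 1.302]
contact_force: [0.4, -0.9, -1.6]
opening: 24.6
grasp_force: 99.4
[-0.16186767 99.72533674  0.        ]
shift/40 total [-0.848 -0.002  0.06 ] turn/.15 [-0.002  0.001  0.006]
```

```bash
python3 -m inch '[[[-1,-0.3,0,0,0,0,0],[-1,-0.35,0,0,0,0,0],[-1,-0.2,0,0,0,0,0],[-1,0,0,0,0,0,0],[-1,0,0,0,0,0,0],[-1,0,0,0.1,0,0,0],[-1,0,0,0,0,0,0],[-1,0,0,0,0,0,0]]]'
python3 - <<'E'
from h import *
print(f(pose()[0]),manip.observe()["ee_rot"]);go(D(-0.23,65.75,100),Y+np.pi/2)
E
```

```text
clock: 24.05
position: [555.3, 52.3, 109.1]
ee_rot: [-3.141, 0.0, 1.303]
contact_force: [0.6, -0.1, -2.3]
opening: 25.0
grasp_force: 99.4
[-0.40260854 66.08374459  0.        ] [-3.14054286e+00  1.44380754e-04  1.30296189e+00]
shift/40 total [-0.008  0.005  0.228] turn/.15 [-0.007  0.001  0.01 ]
```

```bash
python3 -m inch '[[[-1,-0.009,0.005,0.1,-0.007,0,0],[-1,0,0,0.1,0,0,0],[-1,0,0,0.03,0,0,0],[-1,0,0,0,0,0,0],[-1,0,0,0,0,0,0]]]'
python3 - <<'E'
from h import *
print(f(pose()[0]),manip.observe()["ee_rot"])
E
python3 -m inch '[[[-1,0,0,0.025,0,0,0],[-1,0,0,0.025,0,0,0],[-1,0,0,0.025,0,0,0],[-1,0,0,0.025,0,0,0],[-1,0,0,0.025,0,0,0],[-1,0,0,0,0,0,0]]]'
python3 -m inch '[[[-1,0,0,0.02,0,0,0],[-1,0,0,0.02,0,0,0],[-1,0,0,0.02,0,0,0],[-1,0,0,0,0,0,0]]]'
```

```text
clock: 24.55
position: [555.5, 51.6, 100.2]
ee_rot: [3.141, 0.0, 1.303]
contact_force: [0.1, -0.8, -2.3]
opening: 24.7
grasp_force: 99.4
[-4.06668570e-02  6.54902198e+01  0.00000000e+00] [3.14114733e+00 6.30009948e-05 1.30256986e+00]
clock: 25.15
position: [555.4, 51.6, 95.0]
ee_rot: [3.141, 0.0, 1.302]
contact_force: [0.4, -1.0, -1.7]
opening: 24.9
grasp_force: 99.4
clock: 25.55
position: [555.5, 51.6, 92.7]
ee_rot: [3.141, 0.0, 1.303]
contact_force: [0.4, 0.0, -1.9]
opening: 24.7
grasp_force: 99.4
```

```bash
python3 -m inch '[[[-1,0,0,0.02,0,0,0],[-1,0,0,0.02,0,0,0],[-1,0,0,0.02,0,0,0],[-1,0,0,0.02,0,0,0],[-1,0,0,0.02,0,0,0],[-1,0,0,0,0,0,0]]]'
python3 -m inch '[[[-1,0,0,0.02,0,0,0],[-1,0,0,0.02,0,0,0],[-1,0,0,0.02,0,0,0],[-1,0,0,0,0,0,0]]]'
python3 -m inch '[[[-1,0,0,0.02,0,0,0],[-1,0,0,0.02,0,0,0],[-1,0,0,0.02,0,0,0],[-1,0,0,0,0,0,0]]]'
```

```text
clock: 26.15
position: [555.4, 51.6, 88.6]
ee_rot: [3.141, 0.0, 1.303]
contact_force: [-0.7, 0.1, -2.5]
opening: 25.3
grasp_force: 99.4
clock: 26.55
position: [555.4, 51.6, 86.2]
ee_rot: [3.141, 0.0, 1.302]
contact_force: [-0.1, 0.5, -2.5]
opening: 24.8
grasp_force: 99.4
clock: 26.95
position: [555.5, 51.7, 84.0]
ee_rot: [3.141, -0.0, 1.303]
contact_force: [-0.9, 0.6, -1.1]
opening: 24.8
grasp_force: 99.5
```

```bash
python3 -m inch '[[[-1,0,0,0.02,0,0,0],[-1,0,0,0.02,0,0,0],[-1,0,0,0.02,0,0,0],[-1,0,0,0,0,0,0]]]'
python3 -m inch '[[[-1,0,0,0.02,0,0,0],[-1,0,0,0.02,0,0,0],[-1,0,0,0.02,0,0,0],[-1,0,0,0.02,0,0,0],[-1,0,0,0,0,0,0]]]'
python3 -m inch '[[[-1,0,0,0.02,0,0,0],[-1,0,0,0.02,0,0,0],[-1,0,0,0.02,0,0,0],[-1,0,0,0,0,0,0]]]'
```

```text
clock: 27.35
position: [555.7, 51.8, 81.9]
ee_rot: [3.141, -0.0, 1.303]
contact_force: [0.3, 2.2, 3.0]
opening: 24.8
grasp_force: 99.8
clock: 27.85
position: [555.5, 51.7, 78.2]
ee_rot: [3.141, -0.0, 1.303]
contact_force: [1.3, 2.7, 3.1]
opening: 24.5
grasp_force: 99.8
clock: 28.25
position: [555.5, 51.6, 75.8]
ee_rot: [3.141, 0.0, 1.303]
contact_force: [0.8, 2.3, 3.7]
opening: 24.7
grasp_force: 99.9
```

```bash
python3 -m inch '[[[-1,0,0,0.02,0,0,0],[-1,0,0,0.02,0,0,0],[-1,0,0,0,0,0,0]]]'
python3 -m inch '[[[-1,0,0,0.015,0,0,0],[-1,0,0,0,0,0,0]]]'
python3 -m inch '[[[-1,0,0,0.01,0,0,0],[-1,0,0,0,0,0,0]]]'
python3 -m inch '[[[-1,0,0,0.01,0,0,0],[-1,0,0,0,0,0,0]]]'
```

```text
clock: 28.55
position: [555.5, 51.6, 74.2]
ee_rot: [3.141, 0.0, 1.303]
contact_force: [0.7, 2.3, 2.5]
opening: 24.7
grasp_force: 99.9
clock: 28.75
position: [555.5, 51.6, 73.7]
ee_rot: [3.141, 0.0, 1.303]
contact_force: [-0.0, 3.2, 2.8]
opening: 24.8
grasp_force: 99.9
clock: 28.95
position: [555.5, 51.6, 73.3]
ee_rot: [3.141, 0.0, 1.303]
contact_force: [1.4, 1.9, 2.4]
opening: 24.7
grasp_force: 99.9
clock: 29.15
position: [555.5, 51.6, 72.9]
ee_rot: [3.141, 0.0, 1.303]
contact_force: [1.3, 2.1, 2.2]
opening: 25.0
grasp_force: 99.9
```

```bash
python3 -m inch '[[[-1,0,0,0.01,0,0,0],[-1,0,0,0,0,0,0]]]'
python3 -m inch '[[[-1,0,0,0.01,0,0,0],[-1,0,0,0,0,0,0]]]'
python3 -m inch '[[[-1,0,0,0.01,0,0,0],[-1,0,0,0,0,0,0]]]'
```

```text
clock: 29.35
position: [555.5, 51.6, 72.5]
ee_rot: [3.141, 0.0, 1.302]
contact_force: [2.1, 1.0, 1.8]
opening: 25.1
grasp_force: 99.9
clock: 29.55
position: [555.5, 51.6, 72.1]
ee_rot: [3.141, 0.0, 1.302]
contact_force: [0.7, 2.1, 3.2]
opening: 24.6
grasp_force: 99.9
clock: 29.75
position: [555.5, 51.6, 71.7]
ee_rot: [3.141, 0.0, 1.302]
contact_force: [0.7, 1.3, 3.5]
opening: 24.9
grasp_force: 99.9
```

```bash
python3 -m inch '[[[-1,0,0,0.01,0,0,0],[-1,0,0,0,0,0,0]]]'
python3 -m inch '[[[-1,0,0,0.008,0,0,0],[-1,0,0,0,0,0,0]]]'
python3 -m inch '[[[-1,0,0,0.008,0,0,0],[-1,0,0,0,0,0,0]]]'
```

```text
clock: 29.95
position: [555.5, 51.6, 71.3]
ee_rot: [3.141, 0.0, 1.302]
contact_force: [0.7, 3.2, 3.4]
opening: 25.1
grasp_force: 99.9
clock: 30.15
position: [555.5, 51.6, 71.0]
ee_rot: [3.141, 0.0, 1.302]
contact_force: [0.6, 1.7, 2.9]
opening: 24.9
grasp_force: 99.9
clock: 30.35
position: [555.5, 51.7, 70.8]
ee_rot: [3.141, -0.0, 1.303]
contact_force: [-0.1, 2.6, 4.1]
opening: 25.0
grasp_force: 99.9
```

```bash
python3 -m inch '[[[-1,0,0,0.008,0,0,0],[-1,0,0,0,0,0,0]]]'
python3 -m inch '[[[-1,0,0,0.008,0,0,0],[-1,0,0,0,0,0,0]]]'
python3 - <<'E'
from h import *
c=optics.calibration("scene");p,d=optics.read_camera("scene");r=top_face(c,d,85,125,(555,51),20);print(r[:3])
q=cv2.resize(p[130:240,250:420],(680,440),interpolation=cv2.INTER_CUBIC);cv2.imwrite("pics/s2.png",q)
E
```

```text
clock: 30.55
position: [555.6, 51.6, 70.6]
ee_rot: [3.141, -0.0, 1.302]
contact_force: [-0.1, 2.1, 5.1]
opening: 24.5
grasp_force: 100.0
clock: 30.75
position: [555.6, 51.7, 70.3]
ee_rot: [3.141, -0.0, 1.303]
contact_force: [0.1, 1.8, 5.8]
opening: 24.9
grasp_force: 100.1
(((568.79541015625, 46.641666412353516), (24.025888442993164, 8.04931926727295), 67.91606140136719), np.float32(91.53523), 8)
```

View pics/s2.png

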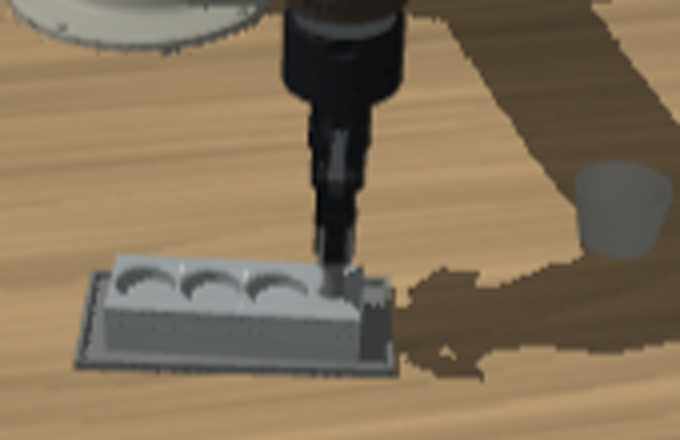

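The pin stands in the bore at about (335,285) in the crop. The force has started to climb, which suggests the knock-out is bottoming. I'll press slightly more to confirm.

```bash
python3 -m inch '[[[-1,0,0,0.008,0,0,0],[-1,0,0,0,0,0,0]]]'
python3 -m inch '[[[-1,0,0,0.008,0,0,0],[-1,0,0,0,0,0,0],[-1,0,0,0,0,0,0]]]'
```

```text
clock: 31.0
position: [555.7, 51.7, 70.2]
ee_rot: [3.141, -0.0, 1.303]
contact_force: [0.7, 2.6, 6.0]
opening: 24.9
grasp_force: 100.2
clock: 31.3
position: [555.7, 51.7, 70.0]
ee_rot: [3.141, -0.0, 1.303]
contact_force: [-0.5, 2.9, 7.5]
opening: 24.8
grasp_force: 100.3
```

```bash
python3 -m inch '[[[-1,0,0,-0.015,0,0,0],[-1,0,0,0,0,0,0]]]' 20
python3 -m inch '[[[-0.2,0,0,0,0,0,0],[-0.2,0,0,0,0,0,0],[-0.2,0,0,0,0,0,0],[0.2,0,0,0,0,0,0],[0.2,0,0,0,0,0,0],[0.2,0,0,0,0,0,0],[0.2,0,0,0,0,0,0]]]'
python3 -m inch '[[[0.4,0,0,-0.2,0,0,0],[0.4,0,0,-0.4,0,0,0],[0.4,0,0,-0.6,0,0,0],[0.4,0,0,-0.8,0,0,0],[0.4,0,0,-0.8,0,0,0],[0.4,0,0,-0.8,0,0,0],[0.4,-0.5,0,0,0,0,0],[0.4,-0.5,0,0,0,0,0],[0.4,0,0,0,0,0,0],[0.4,0,0,0,0,0,0]]]'
python3 - <<'E'
from h import *
c=optics.calibration("wrist");p,d=optics.read_camera("wrist");r=top_face(c,d,90,130,(555,51),25);print(r[:3]);cv2.imwrite("pics/w3.png",p)
print(f(r[0][0]))
E
```

```text
clock: 31.5
position: [555.6, 51.7, 70.4]
ee_rot: [3.141, -0.0, 1.303]
contact_force: [-0.0, 2.1, 4.7]
opening: 24.8
grasp_force: 100.3
clock: 32.2
position: [555.5, 51.6, 70.0]
ee_rot: [3.141, 0.0, 1.302]
contact_force: [-0.4, -0.2, 0.2]
opening: 51.2
grasp_force: 0.0
clock: 33.2
position: [544.9, 13.0, 214.5]
ee_rot: [3.141, -0.0, 1.302]
contact_force: [-0.4, -0.6, 0.0]
opening: 59.6
grasp_force: 0.0
(((556.5028076171875, 51.930145263671875), (25.5892276763916, 25.277265548706055), 74.1438217163086), np.float32(106.04926), 1185)
[ 0.86350493 66.040147    0.        ]
```

View pics/w3.png

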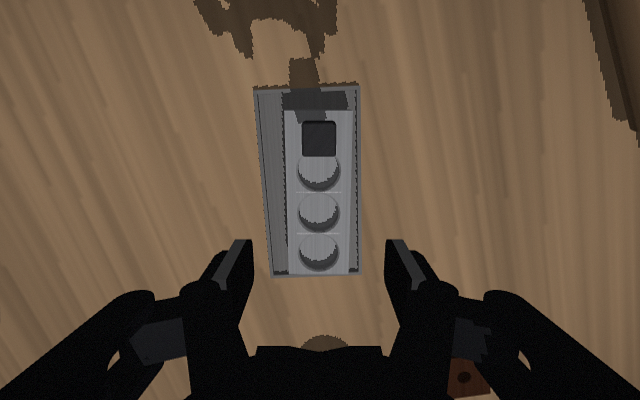

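The pin stands upright at (319,138). Its head top measures 106 mm (107 mm expected with the knock-out right down) and the gripper is clear.

```bash
python3 -c "
from plant import ticket;print(ticket.finish_job())"
```

```text
the job is handed in; nothing more can be done
None
```

The job is handed in: all three light touches were made in order, and the pin was left upright in the bore with its head top measured at 106 mm, against 107 mm for the knock-out right down; no verdict came back.

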